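Cock and fire the vial stopper driver

TASK

A vial with its rubber stopper standing proud of the mouth lies in the spring-driven stopper driver. Draw the plunger straight back by its upright grip just until the catch takes hold, without hauling it onto the back stop behind the catch with more than about 12 N over the spring's own pull, and let go so that it stays cocked by itself; then press the round trip button to fire it, so that the blow drives the stopper fully home. Do not disturb the cup, oil bottle and timer standing beside it.

Things in the scene. Friction and masses are not known exactly. Their poses are not given: they have to be found in the camera images.
- driver: Stopper driver, screwed down: grey base plate 310 x 90 x 12 mm, aluminium spring housing (x -58 to +58 mm, 62 mm wide, top 82 mm up), cradle with a glass vial lying level (x +71 to +131), end block to +143. Origin: on the worktop under the middle of the housing. x: level, from pull grip to vial, the plunger's line of travel (drawing back is -x); z up. Plunger axis 50 mm up.
- plunger (a joint): Draw of the plunger, m: 0 at the start, head on the proud stopper; grows as drawn along -x; about -0.006 with the stopper home. Spring: 5 N at 0, plus 150 N/m. A hidden catch clicks onto a sprung sear at a preset 24 to 46 mm of draw, different each time. From 8 to 2 mm before the click the drag is 3 to 5 N higher, then drops. 1.5 mm after the click a rubber bumper meets a back stop: 9 N/mm.
- plunger_head (a point): Middle of the plunger's driving head (13 mm round steel, on the plunger's axis), 65 mm ahead of the driver's origin when the plunger reads 0. Let go before the click, the plunger snaps forward; once caught, it settles forward (up to 2 mm, plus what the rubber was squeezed) onto the sear, stays drawn, and the pull on the grip vanishes.
- pull_grip (a point): Centre of the top face of the upright black pull grip behind the housing: a post 22 mm long (driver x) and 18 mm wide (driver y), its top 106 mm above the worktop, free down to 60 mm, where the plunger's 20 mm round boss begins. Moves with the plunger; at the start 105 mm behind the driver's origin, 36 mm clear of the housing. Grip it across its width from above.
- trip_top (a point): Centre of the top of the round black trip button (18 mm across) on the housing, 30 mm ahead of the driver's origin, 96 mm above the worktop, 14 mm above its collar. Pressed straight down it travels 9 mm against a spring (3 N at first, plus 350 N/m); with the plunger cocked the sear lets go after 5 to 6 mm, at 5 to 8 N. It springs back.
- back_stop: Fixed steel back stop inside the rear of the housing, not visible. Origin: on the plunger's axis, 43.5 mm behind the driver's origin. Its place tells nothing of the preset: the catch sits at a different place on the plunger each time. The plunger may be drawn onto it with at most 15 N (beyond the spring's pull).
- stopper (a joint): How far the rubber stopper has been driven into the vial, m: 0 at the start (6 mm proud), 0.006 fully home, flush with the mouth. Its grip in the neck is about 18 N.
- vial_mouth (a point): Centre of the vial's mouth rim, on the plunger's axis, fixed to the driver.
- specimen_cup: Bystander: specimen cup with screw lid, 62 mm round, 72 mm high, left of the driver. Origin: centre of its underside.
- oil_bottle: Bystander: small dropper bottle, 35 mm round, 86 mm high, right of the vial. Origin: centre of its underside.
- timer: Bystander: flat timer, 64 x 60 x 19 mm, right of the pull grip. Origin: centre of its underside.

How it is judged:
By the outcome, as a careful person would: the job done as asked, in the order asked, and still so for the second after the job is handed in, with the robot touching nothing.
It also fails if it takes over 67 s, if anything falls off the work surface, if the arm or the gripper's body presses on something with over 40 N, if the wrist force passes 120 N, or if a joint passes its speed limit or range.

ROBOT

A 7-joint arm with a two-finger parallel gripper is mounted at the origin on a cart in front of the work surface, level with it; the furniture and walls round the work are solid. World frame = base frame: x ahead of the robot, y to its left, z up, the work surface at z = 0. Lengths are in m, angles in rad, forces in N, time in s.
With the tool pointing down it reaches from about 0.425 to 0.875 m from the base axis. Payload 4.7 kg.
Tool frame: the origin (TCP) lies on the centre line of the jaws, within the pads' length; the fingertips stand 8 mm ahead of it and the grasp point (between the pads) lies 11 mm behind it; z points along the fingers, y is the line along which they close (so a half turn about z gives the same grasp; the last joint's range is limited). The gripper opens to 87 mm and grips with 3 to 60 N. Pads are 19 mm wide; open, the fingers measure 117 mm over their backs; the gripper's body (75 mm by 190 mm) begins 51 mm behind the grasp point.
Start: joints at [1.186, 0.321, -0.07, 1.45, 0.023, 1.371, -0.057], TCP at [0.252, -0.599, 0.231] pointing down, gripper open.
Joint ranges: [-2.86, 2.86], [-0.3, 2.09], [-1.38, 1.24], [0.06, 2.45], [-1.56, 4.7], [0.09, 2.05], [-2.69, 2.69]. Speed limits (rad/s): [2.57, 2.57, 3.14, 3.14, 3.14, 3.14, 3.14].

INTERFACE

Orientations are given as a unit quaternion [x, y, z, w].
In Python, from cell import manip, planner, monitor, vision gives the robot as it stands. Calls block until the motion is done:
- manip.reach(position, orientation): joint-space move of the TCP to a pose.
- manip.move_linear(position, orientation=None, speed=0.15, f_stop=None): straight line of the TCP; orientation=None keeps the orientation; speed is the mean speed in m/s. With f_stop (N) it stops when the force on the tool has changed by that much, and returns True; else False.
- manip.movej(angles): joint-space move.
- manip.open_gripper() and manip.grasp(grasp_force=None): open the fingers fully, or close them until they stop; grasp_force is the grip in N (None keeps the last).
- manip.hold(seconds).
- planner.ik(position, orientation): joint angles nearest the present ones, or None.
- monitor.read_state(): the state.
- vision.camera(name): name is "side" or "top" or "wrist"; returns (picture, depth): 384x512x3 uint8, red, green, blue; 384x512 float32, m along the optical axis (not along the pixel's ray), 0 where there is no reading.
- vision.get_calibration(name): a dict with "intrinsics" (3x3 intrinsics, pixels), "D" ([k1, k2, p1, p2, k3] as OpenCV has them; the pictures are not rectified), "extrinsics" (4x4, takes a point from camera to world coordinates); the wrist camera has in their place "hand_eye" (4x4, takes a point from camera to tool coordinates, whose origin is the TCP and whose axes are the flange's). Camera axes: x right, y up, looking along -z (the intrinsics and any distortion apply to the point x, -y, -z); pixel columns grow to the right and rows downward; lengths in m; the calibration is good to about 2 mm. A picture is of the moment at which its call begins: read the wrist's pose just before it. get_calibration takes no time and is no camera call.
A pose or a line that the arm cannot do raises manip.MotionError and nothing moves.
- manip.sign_off(): hands the job in; it is judged then, once.
Trained networks look in the newest picture that a camera, given by its name, has taken for a name from the list of things; names that differ only in an ending like _2 or _b are one class to them, and where a whole thing is asked for, a point or a joint stands for the part that bears it (a point fixed in the world has none). Each returns a list of dicts, best first, with "score" (0 to 1); they miss things now and then, are a little off and sometimes report something else, mostly with a low value. They report only what shows in the picture. A call takes as long as a camera call.
- vision.search_frame(thing, camera): "xyz" ([x, y, z] in m, in world coordinates, good to about 4 mm: the middle of the surface that is visible of it).
The state is a dict: "time_s": time; "joint_positions": joint angles; "qd": joint speeds; "effort": joint torques, N m; "ee_pos": TCP position; "tcp_rot": TCP orientation; "force": force on the tool from outside, world axes, zero at the start; "wrist_torque": the same for the moment, N m; "grip_width": finger opening in m; "grip_force": force on a finger pad.
Only numpy, scipy, OpenCV 4.12 (cv2) and the standard library are available. Lean on these libraries where they do the work, as an engineer would, in place of code of your own. Each camera call takes 0.05 s, during which the arm holds its last target. There are 200 camera calls.

## Working session

There is one attempt and no reset: what is moved stays moved. The work goes in short steps, each a Python script; the robot and the scene stay as the last script left them, time stands still between calls to the robot, and variables do not carry over. Pictures are saved under pics/ and viewed, at most 10 in all, crops included, and the job is handed in when it is done.

```bash
mkdir -p pics; python3 - <<'E'
from cell import manip, planner, monitor, vision
import cv2
ims=[]
for c in ["top","side"]:
    p,d=vision.camera(c); ims.append(p[:,:,::-1])
    cv2.imwrite(f"pics/{c}0.png",p[:,:,::-1])
    for t in ["driver","pull_grip","trip_top","vial_mouth","specimen_cup","oil_bottle","timer"]:
        print(c,t,[(r["score"],r["xyz"]) for r in vision.search_frame(t,c)[:2]])
s=monitor.read_state();print(s)
E
```

```text
top driver [(0.85, [0.5944, 0.0455, 0.0101])]
top pull_grip [(0.67, [0.5074, 0.0303, 0.0991])]
top trip_top [(0.56, [0.6323, 0.0503, 0.0965])]
top vial_mouth [(0.93, [0.5969, 0.0417, 0.0157]), (0.19, [0.5089, 0.0301, 0.0982])]
top specimen_cup [(0.88, [0.5824, 0.1813, 0.0734])]
top oil_bottle [(0.81, [0.6822, -0.0487, 0.0587])]
top timer [(0.59, [0.5411, -0.0979, 0.0198])]
side driver [(0.95, [0.5817, 0.0207, 0.0319])]
side pull_grip [(0.57, [0.4993, 0.0206, 0.0721]), (0.5, [0.5851, 0.0215, 0.0345])]
side trip_top [(0.55, [0.6263, 0.0412, 0.0948])]
side vial_mouth [(0.95, [0.5829, 0.0197, 0.0316])]
side specimen_cup [(0.96, [0.5745, 0.1626, 0.0612])]
side oil_bottle [(0.65, [0.6838, -0.0606, 0.0406]), (0.47, [0.5757, 0.1657, 0.0604])]
side timer [(0.74, [0.5452, -0.1024, 0.0157])]
{'time_s': 0.8, 'joint_positions': array([ 1.18609988,  0.3209638 , -0.07007143,  1.45047688,  0.02257492,
        1.37083165, -0.0569014 ]), 'qd': array([-1.33490270e-04, -4.84965682e-04, -4.73423778e-04, -1.08602268e-03,
        5.73147663e-05, -2.95726042e-03, -1.36209751e-03]), 'effort': array([-1.29185796e-04, -4.91043842e+01, -4.03147945e-01, -3.12759018e+01,
       -6.37418381e-02,  3.35530378e-02,  3.49270249e-05]), 'ee_pos': array([ 0.25237724, -0.59902456,  0.23062144]), 'tcp_rot': array([ 9.80187438e-01,  1.98072167e-01, -3.93381745e-06,  5.50898627e-05]), 'force': array([-0.25896648,  0.34745274,  0.48980625]), 'wrist_torque': array([ 0.03201656,  0.0247944 , -0.02903079]), 'grip_force': 0.0, 'grip_width': 0.08687040937043676}
```

View pics/top0.png

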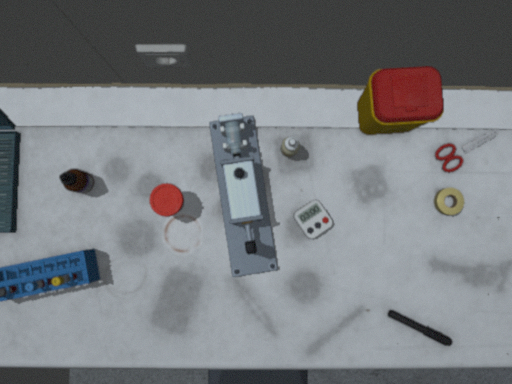

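View pics/side0.png

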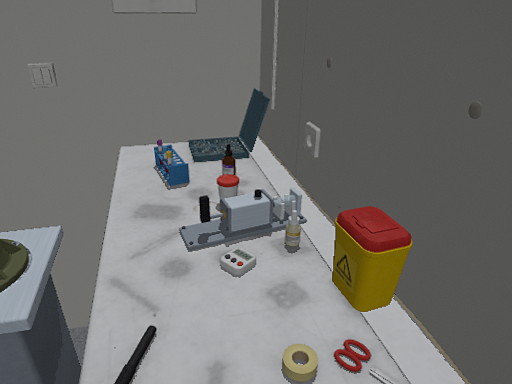

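```bash
cat > h.py <<'E'
from cell import manip, planner, monitor, vision
import cv2, numpy as np
from scipy.spatial.transform import Rotation as R
def cloud(cam, s=None):
    p,d=vision.camera(cam); c=vision.get_calibration(cam)
    if cam=="wrist":
        T=np.eye(4);T[:3,:3]=R.from_quat(s["tcp_rot"]).as_matrix();T[:3,3]=s["ee_pos"];T=T@np.array(c["hand_eye"])
    else: T=np.array(c["extrinsics"])
    h,w=d.shape; v,u=np.mgrid[:h,:w]
    n=cv2.undistortPoints(np.stack([u,v],-1).reshape(-1,1,2).astype(np.float64),np.array(c["intrinsics"]),np.array(c["D"])).reshape(h,w,2)
    P=np.stack([n[...,0]*d,-n[...,1]*d,-d],-1)@T[:3,:3].T+T[:3,3]
    P[d<=0]=np.nan
    return p,P
def Q(yaw): return [np.cos(yaw/2),np.sin(yaw/2),0,0]
def rect(P,m):
    q=P[m][:,:2]; return cv2.minAreaRect((q*1000).astype(np.float32)), len(q), np.median(P[m][:,2])
def analyse(p,P):
    x,y,z=P[...,0],P[...,1],P[...,2]; g=p.max(-1)
    reg=(abs(x-.6)<.2)&(abs(y-.045)<.07)
    # housing top, largest blob
    for name,m in dict(housing=reg&(abs(z-.082)<.006)&(g>70)&(abs(x-.605)<.08),
                       grip=reg&(abs(z-.106)<.01)&(x<.55)&(g<75),
                       button=reg&(abs(z-.096)<.006)&(x>.57)&(x<.67)&(g<75)).items():
        m=cv2.morphologyEx(m.astype(np.uint8),cv2.MORPH_OPEN,np.ones((3,3))) if name=="housing" else m.astype(np.uint8)
        n,l,st,_=cv2.connectedComponentsWithStats(m)
        if n<2: print(name,None);continue
        m=l==1+st[1:,4].argmax(); r=rect(P,m)
        print(name,r,"mean",P[m].mean(0).round(4), "px",np.argwhere(m).mean(0).round())
E
python3 - <<'E'
from h import *
analyse(*cloud("top"))
print(np.array(vision.get_calibration("wrist")["hand_eye"]).round(3))
for a in (.15,.15+np.pi,.15-np.pi):print(planner.ik([.505,.03,.22],Q(a)),planner.ik([.46,.02,.08],Q(a)))
E
```

```text
housing (((601.2000732421875, 42.61298370361328), (117.0633773803711, 59.48223114013672), 9.194843292236328), 1370, np.float64(0.07828227106050745)) mean [0.5975 0.0434 0.0787] px [191. 241.]
grip (((497.979736328125, 26.070728302001953), (22.133150100708008, 17.805559158325195), 11.546371459960938), 124, np.float64(0.10500591367420425)) mean [0.4982 0.0262 0.1048] px [247. 250.]
button (((630.0100708007812, 47.18745040893555), (13.218220710754395, 14.318324089050293), 1.6279382705688477), 60, np.float64(0.09576587326757952)) mean [0.6298 0.0473 0.0957] px [173. 239.]
[[-0.     0.968  0.251  0.069]
 [ 1.     0.     0.    -0.   ]
 [ 0.     0.251 -0.968 -0.154]
 [ 0.     0.     0.     1.   ]]
[ 0.6689189   0.06397294 -0.80258777  1.79317923  0.04767663  1.30421965
 -1.56601028] [ 0.67950155  0.11164264 -0.80704113  2.05613416  0.09515629  1.01011854
 -1.59592602]
[ 0.68839581  0.06588566 -0.82318385  1.79269512  0.05006635  1.30438629
  1.57390008] [ 0.68710783  0.1127277  -0.81510233  2.05594296  0.09681087  1.01028352
  1.54439818]
[ 0.68839581  0.06588566 -0.82318385  1.79269512  0.05006635  1.30438629
  1.57390008] [ 0.68710783  0.1127277  -0.81510233  2.05594296  0.09681087  1.01028352
  1.54439818]
```

```bash
python3 - <<'E'
from h import *
manip.reach([.53,.031,.24],Q(.16)); manip.hold(.3)
s=monitor.read_state();p,P=cloud("wrist",s); cv2.imwrite("pics/w1.png",p[:,:,::-1])
analyse(p,P);print(s["ee_pos"],s["time_s"],s["force"],np.nanmedian(P[...,2][:, :30]))
E
```

```text
housing (((601.7613525390625, 44.51714324951172), (115.85252380371094, 60.951839447021484), 8.4329252243042), 4709, np.float64(0.07795492141281635)) mean [0.6024 0.0446 0.0784] px [122. 258.]
grip (((498.90771484375, 27.91857147216797), (21.279870986938477, 17.19891357421875), 9.544410705566406), 295, np.float64(0.10489696983737906)) mean [0.5002 0.028  0.1043] px [217. 258.]
button (((630.3941650390625, 48.837066650390625), (16.127397537231445, 15.781904220581055), 12.510501861572266), 213, np.float64(0.09564075382131049)) mean [0.6306 0.0488 0.0956] px [ 95. 258.]
[0.5300464  0.03068547 0.23995155] 3.5917 [-0.3184858   0.14453437  0.09522131] 0.05429988203269731
```

View pics/w1.png

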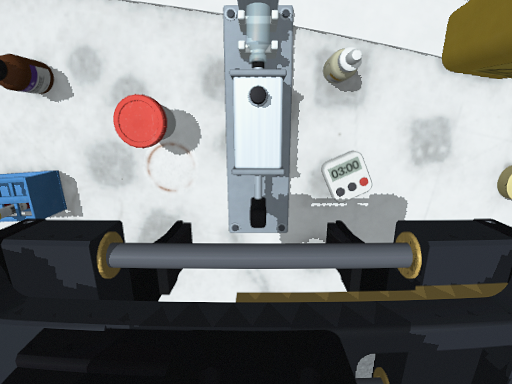

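```bash
cat >> h.py <<'E'
yaw=.158; u=np.array([np.cos(yaw),np.sin(yaw),0])
def fu(n=3):
    f=[]
    for _ in range(n): manip.hold(.03); f.append(monitor.read_state()["force"]@u)
    return np.mean(f)
E
python3 - <<'E'
from h import *
g=np.array([.4985,.0274,.077]); q=Q(yaw)
manip.reach(g+[0,0,.06],q); manip.move_linear(g,q,speed=.08,f_stop=8)
f0=fu(5); manip.grasp(45); manip.hold(.2)
s=monitor.read_state(); print(s["ee_pos"],s["grip_width"],s["grip_force"],s["force"],f0,s["time_s"])
p0=s["ee_pos"]; start=g-0
def step(c): manip.move_linear(start-u*c,q,speed=.02)
for c in (.002,.006,.010,.013):
    step(c); st=monitor.read_state(); d=(p0-st["ee_pos"])@u; print(c,round(d*1000,2),round(fu()-f0,2),st["time_s"])
np.save("p0.npy",np.array([*start,*p0,f0]))
E
```

```text
[0.4985894  0.02697277 0.07701813] 0.01746807093908731 44.99777450680995 [-0.04824486 -2.38118802 -0.46661617] -0.14645649445205927 6.5333
0.002 0.8 5.14 6.7833
0.006 4.65 6.26 7.2333
0.01 8.46 5.8 7.6833
0.013 11.35 6.41 8.0833
```

```bash
python3 - <<'E'
from h import *
a=np.load("p0.npy"); start,p0,f0=a[:3],a[3:6],a[6]; q=Q(yaw)
c=.013; phase=0; dd=None
while c<.053:
    c+=.0007 if phase<2 else .0004
    manip.move_linear(start-u*c,q,speed=.02)
    f=fu(4)-f0; st=monitor.read_state(); d=(p0-st["ee_pos"])@u*1000
    e=f-(4.75+.15*d); print(phase,round(c*1e3,1),round(d,2),round(f,2),round(e,2),round(st["time_s"],2))
    if phase==0 and e>2: phase=1; d1=d
    elif phase==1 and e<1.2: phase=2; dd=d
    elif phase==2 and e>2.8: print("bumper");break
    if e>7.5 or f>22: print("stop high");break
    if phase==1 and d-d1>9 : print("odd");break
    if st["time_s"]>40: break
print(st["ee_pos"],p0-u*d/1000,c)
E
```

```text
0 13.7 11.87 7.21 0.68 8.57
0 14.4 12.51 6.69 0.06 8.95
0 15.1 13.16 7.23 0.51 9.33
0 15.8 13.86 7.07 0.24 9.72
0 16.5 14.51 7.37 0.45 10.1
0 17.2 15.21 7.64 0.61 10.48
0 17.9 15.86 7.79 0.66 10.87
0 18.6 16.55 7.94 0.7 11.25
0 19.3 17.21 7.73 0.4 11.63
0 20.0 17.9 7.8 0.37 12.02
0 20.7 18.57 8.34 0.8 12.4
0 21.4 19.23 8.52 0.88 12.78
0 22.1 19.9 8.69 0.95 13.17
0 22.8 20.56 8.04 0.2 13.55
0 23.5 21.18 8.72 0.79 13.93
0 24.2 21.57 9.79 1.8 14.32
0 24.9 21.85 11.26 3.23 14.7
1 25.6 22.02 12.75 4.69 15.08
1 26.3 22.81 13.03 4.86 15.47
1 27.0 23.81 11.92 3.6 15.85
1 27.7 24.11 13.12 4.75 16.23
1 28.4 24.92 12.68 4.19 16.62
1 29.1 25.66 12.07 3.47 17.0
1 29.8 25.87 14.2 5.57 17.38
1 30.5 26.89 12.94 4.16 17.77
1 31.2 28.42 9.86 0.85 18.15
2 31.6 28.84 9.52 0.44 18.53
2 32.0 29.6 8.73 -0.46 18.92
2 32.4 29.79 9.35 0.13 19.3
2 32.8 30.09 9.51 0.25 19.68
2 33.2 30.43 9.62 0.31 20.07
2 33.6 30.8 9.85 0.48 20.45
2 34.0 31.22 9.88 0.45 20.83
2 34.4 31.42 10.96 1.5 21.22
2 34.8 31.53 11.8 2.33 21.6
2 35.2 31.7 12.65 3.14 21.98
bumper
[0.46729062 0.02197374 0.07709329] [0.46728871 0.02198569 0.07701813] 0.03519999999999996
```

Bumper contact at the expected distance, with about 3 N on it. Now I ease forward to confirm the catch holds before letting go.

```bash
python3 - <<'E'
from h import *
a=np.load("p0.npy"); start,p0,f0=a[:3],a[3:6],a[6]; q=Q(yaw)
c=.0352
while c>.0290:
    c-=.0006
    manip.move_linear(start-u*c,q,speed=.02)
    f=fu(3)-f0; st=monitor.read_state(); d=(p0-st["ee_pos"])@u*1000
    print(round(c*1e3,1),round(d,2),round(f,2),round(st["time_s"],2))
    if f<1: break
if f<1:
    manip.open_gripper(); manip.move_linear(monitor.read_state()["ee_pos"]+[0,0,.06],q,speed=.12)
    b=np.array([.6302,.0481,.21]); 
    hi=b-u*.11; hi[2]=.22
    manip.reach(hi,q); manip.hold(.2)
    s=monitor.read_state();p,P=cloud("wrist",s); cv2.imwrite("pics/w2.png",p[:,:,::-1])
    analyse(p,P); print(s["time_s"],s["force"])
E
```

```text
34.6 31.37 12.04 22.33
34.0 31.12 10.56 22.68
33.4 30.63 10.04 23.03
32.8 30.07 9.55 23.38
32.2 29.65 9.31 23.73
31.6 29.57 7.54 24.08
31.0 29.46 5.55 24.43
30.4 29.45 4.78 24.78
29.8 29.38 3.67 25.13
29.2 29.29 1.35 25.48
28.6 29.2 0.12 25.83
housing (((602.5623168945312, 44.127464294433594), (116.56124114990234, 62.00227737426758), 9.121223449707031), 5512, np.float64(0.07795787222739325)) mean [0.6023 0.0444 0.0784] px [112. 259.]
grip (((475.00811767578125, 23.545679092407227), (11.674203872680664, 18.012073516845703), 2.8684346675872803), 196, np.float64(0.10460285734789476)) mean [0.4759 0.0241 0.1037] px [237. 259.]
button (((630.7655639648438, 48.6799201965332), (16.522010803222656, 15.375968933105469), 9.08575439453125), 261, np.float64(0.09581567138914376)) mean [0.6306 0.0489 0.0957] px [ 81. 259.]
28.4583 [-0.2698593 -0.3373171  0.5541353]
```

```bash
python3 - <<'E'
from h import *
q=Q(yaw); b=np.array([.6304,.0486,.0]); T=lambda z: b+[0,0,z+.008]
manip.grasp(10); manip.reach(T(.15),q); manip.move_linear(T(.100),q,speed=.06,f_stop=6); manip.hold(.2)
f0=monitor.read_state()["force"][2]
for z in np.arange(.098,.0855,-.001):
    r=manip.move_linear(T(z),q,speed=.02,f_stop=14); manip.hold(.05)
    s=monitor.read_state(); f=s["force"][2]-f0; print(round(z,4),(s["ee_pos"][2]-.008).round(4),round(f,2),r,round(s["time_s"],2))
    if f>12 or r or s["ee_pos"][2]-.008<.0885: break
manip.move_linear(T(.15),q,speed=.1)
h=b-u*.11; h[2]=.22; manip.reach(h,q); manip.open_gripper(); manip.hold(.2)
s=monitor.read_state();p,P=cloud("wrist",s)
cv2.imwrite("pics/w3.png",cv2.resize(p[:250,150:400,::-1],None,fx=2.4,fy=2.4))
analyse(p,P); print(s["time_s"],s["force"])
E
```

```text
0.098 0.0979 -0.46 False 32.09
0.097 0.097 -1.85 False 32.39
0.096 0.0964 2.36 False 32.69
0.095 0.0951 1.97 False 32.99
0.094 0.0943 3.49 False 33.29
0.093 0.0932 3.64 False 33.59
0.092 0.0921 3.47 False 33.89
0.091 0.0911 4.9 False 34.19
0.09 0.0902 3.92 False 34.49
0.089 0.0892 4.75 False 34.79
0.088 0.0883 5.89 False 35.09
housing (((601.3314208984375, 44.142513275146484), (115.17752075195312, 61.422916412353516), 8.789000511169434), 5398, np.float64(0.07793359440966044)) mean [0.602  0.0444 0.0784] px [114. 259.]
grip (((505.0422668457031, 29.13109588623047), (20.841779708862305, 16.907127380371094), 8.906089782714844), 324, np.float64(0.1049845520384696)) mean [0.506  0.0289 0.1045] px [211. 259.]
button (((630.7566528320312, 48.82902526855469), (16.123865127563477, 16.876873016357422), 79.5788803100586), 257, np.float64(0.09572383579845878)) mean [0.6307 0.0488 0.0957] px [ 83. 259.]
38.15 [ 0.62677857  0.38649703 -0.22601971]
```

View pics/w3.png

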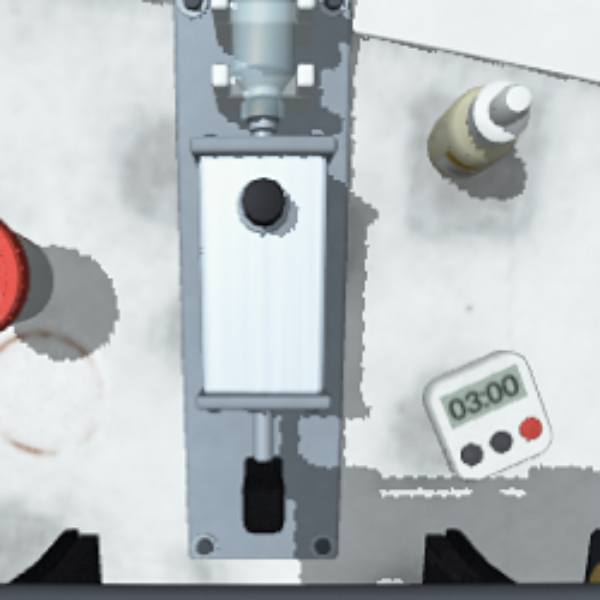

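The picture shows the driver fired. The grip, at about (262,495), sits 6 mm ahead of where it started. The steel head is at the mouth, about (262,125), with no black stopper showing. The bystanders have not moved.

```bash
python3 -c "
from cell import manip
print(manip.sign_off())"
```

```text
the job is handed in; nothing more can be done
None
```

The job is handed in: the plunger was cocked with about 3 N on the back stop and held by itself, the trip button fired it, the 6 mm forward shift of the grip shows the stopper fully home, and the bystanders look untouched.

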